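# Open the push-and-turn cap of the screen-cleaner bottle

### The arm

A 6-joint arm with a two-finger parallel gripper is mounted at the origin on the work surface. World frame = base frame: x ahead of the robot, y to its left, z up, the work surface at z = 0. Lengths are in m, angles in rad, forces in N, time in s.
With the tool pointing down it reaches from about 0.35 to 0.875 m from the base axis. Payload 4.2 kg.
Tool frame: the origin (TCP) lies midway between the tips of the shut fingers; the grasp point (between the pads) lies 19 mm behind it (grip_depth is the x of the grasp point in the tool frame, in m); x points along the fingers, z is the direction in which the jaws open and shut, and the axes are right-handed (so a half turn about x gives the same grasp; the last joint's range is limited). The gripper opens to 85 mm and grips with 20 to 120 N. Pads are 22 mm wide; open, the fingers measure 114 mm over their backs; the gripper's body (76 mm by 85 mm) begins 54 mm behind the grasp point. The pads swing forward as they close: fully open they stand 13 mm farther back than shut.
Start: joints at [1.533, 0.385, 0.008, 0, -1.194, -0.259], TCP at [0.183, 0.598, 0.231] pointing down, gripper open.
Joint ranges: [-3.14, 3.14], [-1.21, 2.06], [-1.07, 1.41], [-3.16, 2.05], [-2.99, -0.16], [-3.1, 3.1]. Speed limits (rad/s): [2.79, 2.79, 3.14, 3.14, 3.14, 3.14].

### API

Orientations are given as a 3x3 rotation matrix whose columns are the frame's x, y, z axes.
In Python, from bench import get_state, get_image, sign_off, grip_depth gives the robot as it stands. The module is installed in compiled form; this text tells all that it offers.
- The arm moves only by the tool jog_arm, never from a script. Its arguments are lists of equal length, an entry for each row: "dp": the shift along the tool's x, y, z in mm, a list of three; "twist": the turn about the tool's x in degrees; "grip": the opening, from 0 (shut) to 1 (fully open). In form: {"dp": [[tx, ty, tz], ...], "twist": [twist, ...], "grip": [grip, ...]}. A call has 1 to 8 rows; each row is the pose to reach, as a shift and turn from the pose commanded when the call began, along the tool's axes at that moment; what a row does not reach only later rows make up. A row lasts 1/8 s, in which the tool goes at most 62.5 mm and 10.7 degrees, less where a joint would pass 70% of its speed; a pose out of reach is approached as far as the arm can. A call with a gripper value outside its range is refused whole. The fingers move at their own pace and stop on an object; the grip force is fixed at half the most. Time passes only in rows, so rows that repeat a pose let the fingers close. It gives the time, the measured TCP pose, the force and the opening at its end, in the units of the state.
- get_state(): the state, without advancing time (a new reading comes with each control period).
- get_image(name): name is "side" or "top" or "wrist"; returns a dict with "pixels" (384x512x3 uint8, red, green, blue), "K" (3x3 intrinsics, pixels), "pose" (4x4, takes a point from camera to world coordinates); the wrist camera has in their place "T_tool_cam" (4x4, takes a point from camera to tool coordinates, whose origin is the TCP and whose axes are the tool frame's). Camera axes: x right, y down, z forward; pixel columns grow to the right and rows downward; lengths in m; the calibration is good to about 2 mm. A picture is of the moment at which its call begins: read the wrist's pose just before it. There is no depth.
- sign_off(): hands the job in, once; it reports no verdict.
The state is a dict: "time": time; "joint_positions": joint angles; "qvel": joint speeds; "joint_torque": joint torques, N m; "tool_pos": TCP position; "tool_rot": TCP orientation; "ft_force": force on the tool from outside, world axes, zero at the start; "wrist_torque": the same for the moment, N m; "width": finger opening in m.
Only numpy, scipy, OpenCV 4.12 (cv2) and the standard library are available. Lean on these libraries where they do the work, as an engineer would, in place of code of your own. Each camera call takes 0.05 s, during which the arm holds its last target.

### The job

The wooden straightedge lying across the grey cleaning-kit carrier is in the way: lift it off and lay it flat on the open desk beside the carrier, without dropping it and without moving the other things on the desk. Then open the bottle in the carrier: push its safety cap down, twist it about 60 degrees counter-clockwise (seen from above) while it is down, and lift it straight up off the neck. Finish while still holding the cap level and still in the gripper, about 8 cm higher than it sat, above the bottle; do not put it down or let go.

Things in the scene. Friction and masses are not known exactly. Their poses are not given: they have to be found in the camera images.
- carrier: grey plastic cleaning-kit carrier, fixed: open tray 100 (its x) x 222 (its y), floor 5 thick, low side walls 22 high, two end panels 84 wide, 6 thick, 145 high at its y = +-108. Origin: centre of its underside, on the desk; z up. The desk between carrier and robot (-x side) is empty
- straightedge: loose wooden straightedge with a steel edge, 250 long (its y) x 28 wide (its x) x 14 thick, about 100 g, lying level across the tops of the two end panels (underside 145 above the desk), 16 above the bottle's cap. Origin: centre of its underside
- bottle: squat white bottle standing fixed in the carrier, on its floor, between the end panels; it cannot turn or lift. Body 72 diameter, 56 tall, then a shoulder sloping in to a 25 diameter neck at height 72; neck rim at 113.5. Origin: centre of its underside (5 above the desk); z up
- cap: grey ribbed round safety cap on the bottle's neck, a loose part held by a bayonet: 47 outside diameter, 30 tall, about 40 g. Origin: centre of its lower edge. Closed, the origin is 94 above the bottle's origin (99 above the desk) and its x axis lies along the bottle's x axis within 3 degrees. Under its edge is 22 of bare neck. Sideways play 1.5
- cap_top (a point): centre of the cap's flat top, 129 above the desk when closed. To open: push the cap down at least 3 mm (it stops at 5.5) against a spring: 6 N at rest, 13 N fully down. Held down it turns counter-clockwise seen from above: caught below about 41 degrees, free from 45 to 75, stop near 79. Then it lifts straight up. Can be gripped round its ribs from above in any direction
- wipes_box: a loose cardboard box 60 x 28 x 42 tall, standing in the carrier beside the bottle (at the carrier's +y end); origin: centre of its underside
- spray: a loose clear pump bottle, 26 diameter, 66 tall, standing in the carrier at its -y end; origin: centre of its underside
- paper_cup: a loose paper cup, 76 diameter at the rim, 95 tall, on the desk; origin: centre of its underside
- pen_pot: a loose black pot of pens, 76 diameter, 90 tall (pens stand up to 145), on the desk; origin: centre of its underside
- jar: a loose plain jar, 68 diameter, 85 tall, standing on the desk, NOT in the carrier and not part of the job; origin: centre of its underside
- mouse: a loose black computer mouse 105 x 60 x 33 tall on the desk; origin: centre of its underside
- stapler: a loose black stapler 140 x 36 x about 50 tall on the desk; origin: centre of its underside
Mind the look-alikes: they are no part of the job. Leave any blue, purple or turquoise look-alike of the cap alone.

How it is judged:
On the way, in this order (a step that is already met when the one before it is completed fails the run):
1. the straightedge lies flat on the desk, released, at rest and clear of the carrier (height (world z) of straightedge below 0.022 m and angle between the z axis of straightedge and the z axis of carrier, either way round below 0.06 rad and linear speed of straightedge below 0.03 m/s and contact force between straightedge and carrier below 0.05 N and contact force between straightedge and the fingers below 0.05 N), for 0.2 s.
2. the gripped cap is pressed down at least 2.5 mm (z of cap in the frame of bottle below 0.0915 m and contact force between the fingers and cap above 0.5 N and angle between the x axis of cap and the x axis of bottle, either way round below 0.5 rad), for 0.02 s.
3. the cap is twisted at least 35 degrees, still on the neck (angle between the x axis of cap and the x axis of bottle, either way round above 0.61 rad and z of cap in the frame of bottle below 0.115 m), for 0.02 s.
At the end, for the whole second after the job is handed in: The cap is held still by the gripper, 50 to 156 mm higher than its closed position, within 30 mm of the bottle's axis, level within 17 degrees and not touching the bottle; the straightedge lies flat on the desk, at rest (its underside lower than 22 mm), touching neither carrier nor gripper (all of step 1 and z of cap in the frame of bottle between 0.144 and 0.25 m and horizontal distance between cap and bottle below 0.03 m and angle between cap's own z axis and vertical below 0.3 rad and linear speed of cap below 0.05 m/s and contact force between the fingers and cap above 0.5 N and contact force between cap and bottle below 0.05 N); the arm keeps its last pose, push and grip.
It fails at once if another thing on the desk is moved by more than 40 mm (distance of any of wipes_box, spray, paper_cup, pen_pot, jar, mouse, stapler from where it was at the start of the episode above 0.04 m).
It fails at once if the straightedge is dropped (it falls freely faster than 0.8 m/s, about 3 cm of fall) (linear speed of straightedge above 0.8 m/s and contact force between the fingers and straightedge below 0.01 N).
It also fails if it takes over 54 s, if anything falls off the work surface, if the arm or the gripper's body presses on something with over 40 N, if the wrist force passes 120 N, or if a joint passes its speed limit or range.

## Working session

There is one attempt and no reset: what is moved stays moved. The work goes in short steps, Python scripts to look and compute and a tool call to move; the robot and the scene stay as the last step left them, time stands still between calls to the robot, and variables do not carry over. Pictures are saved under pics/ and viewed, and the job is handed in when it is done.

Besides the shell and the picture viewer there is one more tool, called after ">>>" as name(argument=value, ...) on one line, values as JSON. jog_arm: Moves the arm, as the interface text tells. Its arguments: {"type":"object","properties":{"dp":{"type":"array","items":{"type":"array","items":{"type":"number"}}},"twist":{"type":"array","items":{"type":"number"}},"grip":{"type":"array","items":{"type":"number"}}},"required":["dp","twist","grip"]}

```bash
mkdir -p pics; python3 - <<'E'
from bench import *
import cv2,numpy as np
print(grip_depth)
s=get_state();print(s['time'],s['tool_pos'],s['tool_rot'],s['width'],s['ft_force'])
for n in ['side','top','wrist']:
    g=get_image(n);cv2.imwrite(f'pics/{n}0.png',g['pixels'][:,:,::-1]);print(n,g['K'].tolist(),np.round(g.get('pose',g.get('T_tool_cam')),4).tolist())
E
```

```text
-0.0187
0.0 [0.18258639 0.5971139  0.23020221] [[-5.34099213e-04  9.56233227e-01 -2.92605076e-01]
 [-2.18097510e-03 -2.92605535e-01 -9.56230748e-01]
 [-9.99997479e-01  1.27442294e-04  2.24180124e-03]] 0.0854359113292571 [-0.23801374  0.6566834   0.19253275]
side [[373.8701296835415, 0.0, 244.31817538270988], [0.0, 373.8701296835415, 192.66937445218892], [0.0, 0.0, 1.0]] [[-0.9588, -0.1521, 0.2398, 0.2289], [-0.2831, 0.5779, -0.7654, 0.8164], [-0.0221, -0.8018, -0.5972, 0.766], [0.0, 0.0, 0.0, 1.0]]
top [[351.0137787066413, 0.0, 259.5297391569524], [0.0, 351.0137787066413, 191.46129335577405], [0.0, 0.0, 1.0]] [[0.0223, -0.9892, 0.145, 0.3197], [-0.9993, -0.0177, 0.0329, -0.0096], [-0.03, -0.1456, -0.9889, 1.2066], [0.0, 0.0, 0.0, 1.0]]
wrist [[296.95824120479125, 0.0, 253.6252758055142], [0.0, 296.95824120479125, 189.4300529712649], [0.0, 0.0, 1.0]] [[-0.0002, -0.2591, 0.9658, -0.1436], [-0.0011, -0.9658, -0.2591, 0.0661], [1.0, -0.0011, -0.0001, 0.0004], [0.0, 0.0, 0.0, 1.0]]
```

View pics/side0.png

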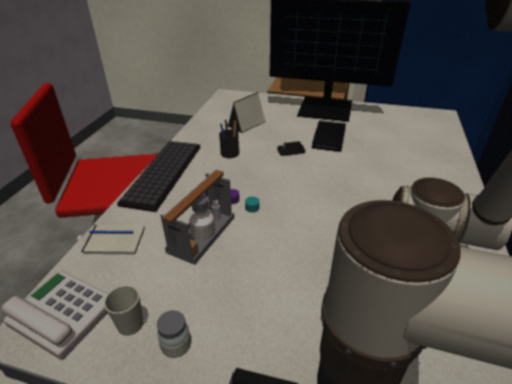

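View pics/top0.png

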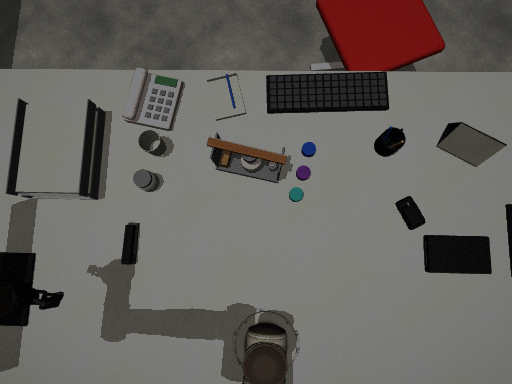

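View pics/wrist0.png

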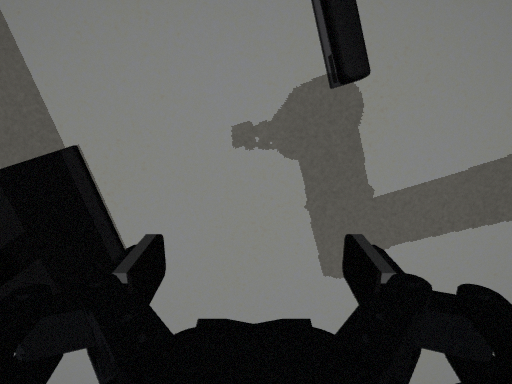

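The side view shows the brown straightedge from (165,218) to (222,175) over the carrier. In the top view it runs from (208,141) to (288,160), with the bottle below it at (250,160). The blue, purple and turquoise discs at (309,149), (303,173) and (296,194) are decoys lying on the desk, and the jar is at (146,180). I'll measure the straightedge and carrier next.

```bash
cat > h.py <<'E'
from bench import *
import cv2,numpy as np
def cam(n):
    s=get_state(); g=get_image(n)
    if 'pose' in g: T=np.array(g['pose'])
    else:
        W=np.eye(4);W[:3,:3]=s['tool_rot'];W[:3,3]=s['tool_pos'];T=W@np.array(g['T_tool_cam'])
    return g['pixels'][:,:,::-1].copy(),np.array(g['K']),T
def ray(K,T,uv):
    d=T[:3,:3]@np.linalg.inv(K)@np.array([uv[0],uv[1],1.]);return T[:3,3],d/np.linalg.norm(d)
def plane(K,T,uv,z):
    o,d=ray(K,T,uv);return o+d*(z-o[2])/d[2]
def proj(K,T,p):
    c=np.linalg.inv(T)@np.append(p,1);q=K@c[:3];return q[:2]/q[2]
def crop(im,x0,x1,y0,y1,f,name): cv2.imwrite(name,cv2.resize(im[y0:y1,x0:x1],None,fx=f,fy=f,interpolation=cv2.INTER_CUBIC))
E
python3 - <<'E'
from h import *
for n,roi in [('top',(195,300,125,190)),('side',(155,245,165,265))]:
    im,K,T=cam(n); hsv=cv2.cvtColor(im,cv2.COLOR_BGR2HSV)
    m=cv2.inRange(hsv,(3,120,50),(22,255,255)); 
    mm=np.zeros_like(m);x0,x1,y0,y1=roi;mm[y0:y1,x0:x1]=m[y0:y1,x0:x1]
    nn,lab,st,ce=cv2.connectedComponentsWithStats(mm);k=1+np.argmax(st[1:,4]);mm=(lab==k).astype(np.uint8)
    c=max(cv2.findContours(mm,0,1)[0],key=len)
    box=cv2.boxPoints(cv2.minAreaRect(c));print(n,st[1:].tolist(),box.round(1).tolist())
    pts=np.array([plane(K,T,p[0],.159)[:2] for p in c],np.float32)
    r=cv2.minAreaRect(pts*1000);print(r,(cv2.boxPoints(r)).round(0).tolist())
    crop(im,*roi,7 if n=='top' else 6,f'pics/c_{n}.png')
E
```

```text
top [[207, 138, 80, 28, 748]] [[203.0, 159.5], [208.39999389648438, 137.0], [286.29998779296875, 155.8000030517578], [280.8999938964844, 178.1999969482422]]
((577.8058471679688, 74.76190185546875), (247.85052490234375, 72.496337890625), 76.93130493164062) [[514.0, -38.0], [585.0, -54.0], [641.0, 187.0], [571.0, 204.0]]
side [[163, 171, 60, 53, 586], [191, 240, 5, 11, 35], [193, 251, 2, 2, 2]] [[162.39999389648438, 218.39999389648438], [216.3000030517578, 167.10000610351562], [222.6999969482422, 173.8000030517578], [168.8000030517578, 225.10000610351562]]
((600.2660522460938, 78.530029296875), (252.5597686767578, 30.618614196777344), 77.6248779296875) [[558.0, -42.0], [588.0, -48.0], [642.0, 199.0], [612.0, 205.0]]
```

View pics/c_top.png

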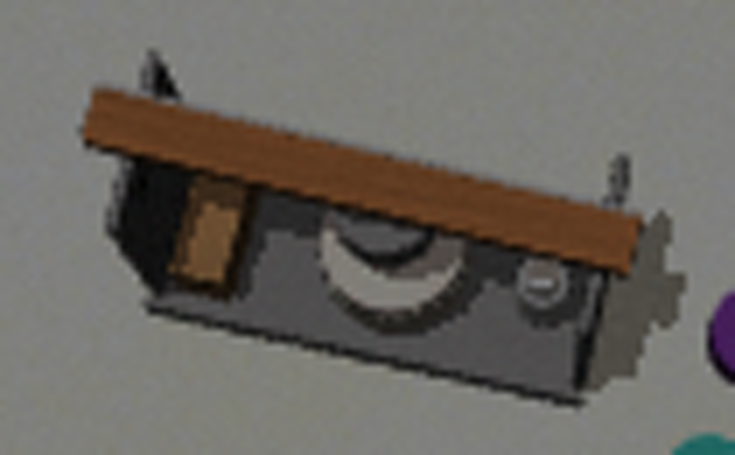

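View pics/c_side.png

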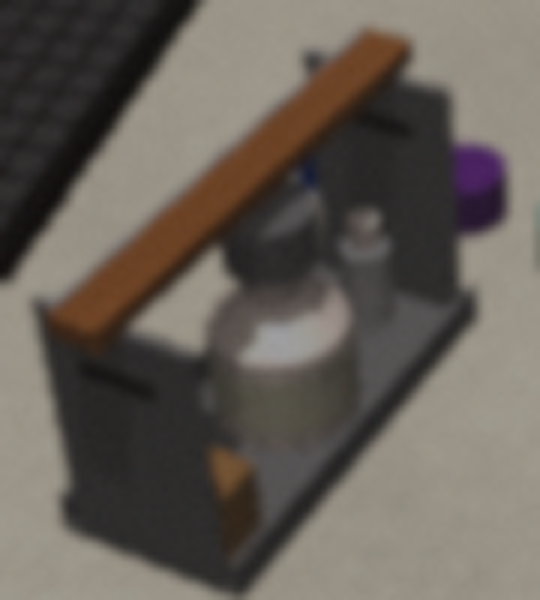

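```bash
python3 - <<'E'
from h import *
it,Kt,Tt=cam('top'); i2,Ks,Ts=cam('side')
prs=[((208.6,137.6),(163.3,216.8)),((206.9,145),(171.3,220.5)),((286.4,155.7),(216.5,170)),((285,163.9),(223.5,172.5))]
for a,b in prs:
    P=cv2.triangulatePoints(Ks@np.linalg.inv(Ts)[:3],Kt@np.linalg.inv(Tt)[:3],np.array(b,float).reshape(2,1),np.array(a,float).reshape(2,1)).ravel();P=P[:3]/P[3]
    print(P.round(4),plane(Kt,Tt,a,.159).round(4),plane(Ks,Ts,b,.159).round(4))
for n,p in dict(blue=(309,149),pur=(303,173),tur=(296,194)).items(): print(n,plane(Kt,Tt,p,.03).round(3))
# carrier near wall base corners (top view) at z=.022
print(plane(Kt,Tt,(195+150/7,125+307/7),.02),plane(Kt,Tt,(195+583/7,125+403/7),.02))
print(get_state()['time'])
E
```

```text
[0.6407 0.1876 0.1584] [0.6393 0.1871 0.159 ] [0.6415 0.1881 0.159 ]
[0.6173 0.1922 0.1553] [0.6156 0.1913 0.159 ] [0.6157 0.1959 0.159 ]
[ 0.5867 -0.0545  0.1548] [ 0.5853 -0.0544  0.159 ] [ 0.5845 -0.0485  0.159 ]
[ 0.5624 -0.0504  0.1523] [ 0.5596 -0.0504  0.159 ] [ 0.5599 -0.0411  0.159 ]
blue [ 0.643 -0.137  0.03 ]
pur [ 0.558 -0.117  0.03 ]
tur [ 0.486 -0.094  0.03 ]
[0.57019421 0.18103004 0.02      ] [ 0.52566164 -0.033672    0.02      ]
0.35
```

>>> jog_arm(dp=[[0, 35, 24], [0, 81, 56], [0, 127, 87], [0, 173, 119], [0, 220, 151], [0, 267, 183], [0, 313, 215], [0, 350, 240]], twist=[7, 17, 27, 37, 47, 57, 67, 75], grip=[1, 1, 1, 1, 1, 1, 1, 1])

```text
time: 1.35
tool_pos: [0.4482, 0.264, 0.2316]
tool_rot: [[0.0, -0.041, -0.999], [0.0, -0.999, 0.041], [-1.0, -0.0, -0.0]]
ft_force: [0.5, 1.1, 0.4]
width: 0.0855
```

>>> jog_arm(dp=[[0, 35, -30], [0, 75, -65], [0, 115, -100], [0, 155, -133], [0, 177, -152], [0, 187, -160], [0, 187, -160]], twist=[3, 6, 8, 10, 10.5, 10.5, 10.5], grip=[1, 1, 1, 1, 1, 1, 1])

```text
time: 2.22
tool_pos: [0.6006, 0.0731, 0.231]
tool_rot: [[-0.001, -0.217, -0.976], [0.0, -0.976, 0.217], [-1.0, 0.0, 0.001]]
ft_force: [-0.7, 0.1, 0.3]
width: 0.0853
```

```bash
python3 - <<'E'
from h import *
s=get_state();print(s['tool_pos'],s['tool_rot'],s['joint_positions'])
im,K,T=cam('wrist');cv2.imwrite('pics/w1.png',im)
for y in (.187,.0,-.05): pass
E
```

```text
[0.60058371 0.07306683 0.23104374] [[-5.24311867e-04 -2.17328865e-01 -9.76098299e-01]
 [ 6.94416046e-06 -9.76098434e-01  2.17328892e-01]
 [-9.99999863e-01  1.07169934e-04  5.13289159e-04]] [ 3.88258832e-01  3.51219963e-01 -4.35910247e-02 -2.21953823e-04
 -1.17646801e+00 -6.07250630e-01]
```

View pics/w1.png

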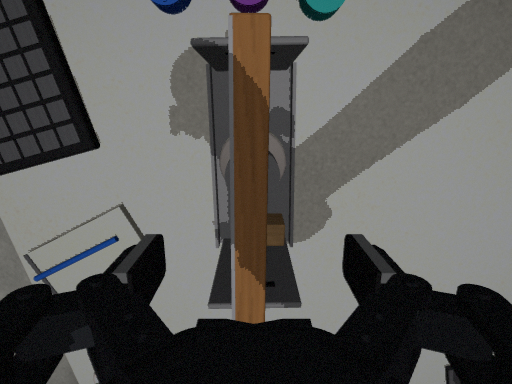

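```bash
python3 - <<'E'
from h import *
s=get_state();im,K,T=cam('wrist')
R=np.array(s['tool_rot']);p=np.array(s['tool_pos'])
for r in (20,60,110,160,200,250,290,315):
    print(r,[ (c,tuple(int(v) for v in im[r,c])) for c in range(224,240,2)] if r in(60,290) else '')
    h=cv2.cvtColor(im[r:r+1],cv2.COLOR_BGR2HSV)[0]; o=np.where((h[200:300,1]>100)&(h[200:300,0]<22))[0]+200
    print(o.min(),o.max(),[ (R.T@(plane(K,T,(c,r),.159)-p)*1000).round(1).tolist() for c in (o.min(),o.max()+1)])
for uv in ((230,13),(270,13)): print(plane(K,T,uv,.159))
crop(im,190,320,0,140,4,'pics/w1c.png')
E
```

```text
20 
232 269 [[72.2, 122.6, -14.6], [72.2, 122.5, 10.2]]
60 [(224, (27, 26, 28)), (226, (19, 18, 21)), (228, (82, 79, 78)), (230, (89, 85, 84)), (232, (62, 69, 80)), (234, (26, 52, 77)), (236, (34, 56, 82)), (238, (31, 55, 84))]
233 269 [[72.2, 98.4, -14.4], [72.2, 98.3, 10.5]]
110 
233 267 [[72.2, 65.8, -15.0], [72.2, 65.8, 9.6]]
160 
234 267 [[72.2, 30.4, -15.0], [72.2, 30.4, 10.0]]
200 
234 266 [[72.2, -0.2, -15.5], [72.2, -0.3, 9.5]]
250 
234 265 [[72.2, -41.9, -16.3], [72.2, -41.9, 9.2]]
290 [(224, (42, 39, 37)), (226, (32, 33, 34)), (228, (34, 34, 35)), (230, (60, 59, 59)), (232, (129, 125, 126)), (234, (97, 107, 122)), (236, (48, 83, 121)), (238, (52, 86, 122))]
235 264 [[72.2, -78.2, -16.1], [72.2, -78.2, 8.7]]
315 
235 263 [[72.2, -102.4, -16.5], [72.2, -102.4, 8.1]]
[ 0.58824307 -0.05337697  0.159     ]
[ 0.56290982 -0.04772926  0.159     ]
```

View pics/w1c.png

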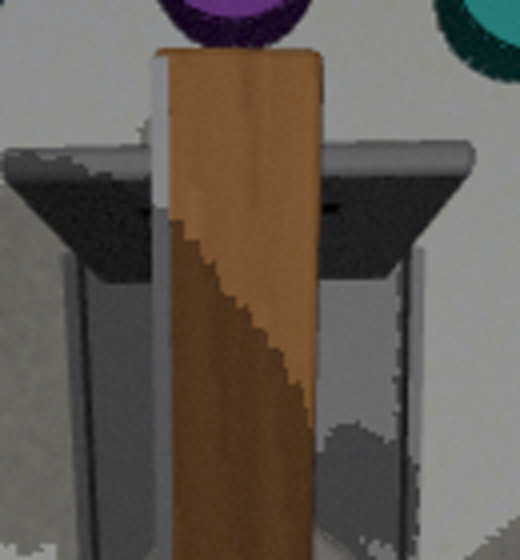

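>>> jog_arm(dp=[[10, 1, -3], [30, 2, -4.5], [52, 2, -4.5], [70, 2, -4.5], [80, 2, -4.5], [84.5, 2, -4.5], [84.5, 2, -4.5]], twist=[0.5, 0.5, 0.5, 0.5, 0.5, 0.5, 0.5], grip=[1, 1, 1, 1, 1, 1, 1])

```text
time: 3.2
tool_pos: [0.6047, 0.0706, 0.1469]
tool_rot: [[0.0, -0.225, -0.974], [0.0, -0.974, 0.225], [-1.0, -0.0, -0.0]]
ft_force: [0.4, -0.5, 0.5]
width: 0.0858
```

>>> jog_arm(dp=[[0, 0, 0], [0, 0, 0], [0, 0, 0], [0, 0, 0], [0, 0, 0], [0, 0, 0]], twist=[0, 0, 0, 0, 0, 0], grip=[0.5, 0.3, 0.1, 0, 0, 0])

```text
time: 3.95
tool_pos: [0.605, 0.0705, 0.1474]
tool_rot: [[0.001, -0.225, -0.974], [0.0, -0.974, 0.225], [-1.0, -0.0, -0.001]]
ft_force: [-0.6, 1.2, 4.3]
width: 0.0264
```

```bash
python3 - <<'E'
from h import *
s=get_state();print(s['width'],s['ft_force'])
im,K,T=cam('side');crop(im,150,300,110,260,4,'pics/s2.png')
im,K,T=cam('wrist');cv2.imwrite('pics/w2.png',im)
E
```

```text
0.026381758150180807 [-0.61022689  1.16266554  4.30685003]
```

View pics/s2.png

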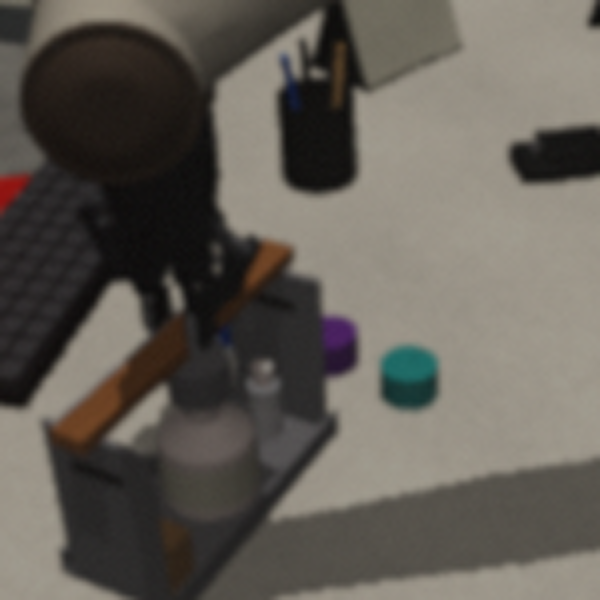

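View pics/w2.png

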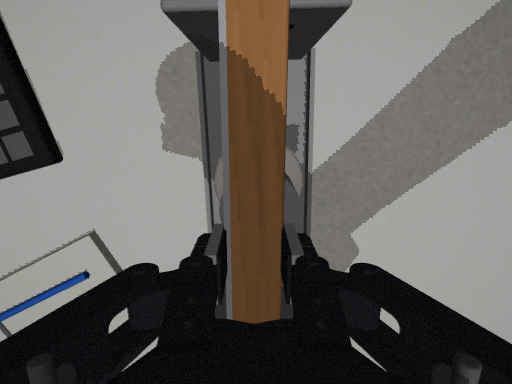

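The jaws are closed on the straightedge, with the pads on both sides in w2 at about (218,290) and (290,290). Lifting now.

>>> jog_arm(dp=[[-5, 0, 0], [-15, 0, 0], [-27, 0, 0], [-37, 0, 0], [-40, 0, 0], [-40, 0, 0]], twist=[0, 0, 0, 0, 0, 0], grip=[0, 0, 0, 0, 0, 0])

```text
time: 4.8
tool_pos: [0.6045, 0.0704, 0.187]
tool_rot: [[0.0, -0.225, -0.974], [0.0, -0.974, 0.225], [-1.0, -0.0, -0.0]]
ft_force: [-1.0, -0.4, -0.7]
width: 0.0266
```

>>> jog_arm(dp=[[0, 0, 12], [0, 0, 37], [0, 0, 65], [0, 0, 97], [0, 0, 130], [0, 0, 160], [0, 0, 180], [0, 0, 190]], twist=[0, 0, 0, 0, 0, 0, 0, 0], grip=[0, 0, 0, 0, 0, 0, 0, 0])

```text
time: 5.8
tool_pos: [0.4179, 0.113, 0.1867]
tool_rot: [[-0.0, -0.224, -0.975], [-0.0, -0.975, 0.224], [-1.0, 0.0, 0.0]]
ft_force: [-0.4, 0.0, -1.1]
width: 0.0263
```

```bash
python3 - <<'E'
from h import *
s=get_state();print(s['width'],s['ft_force'],s['tool_pos'])
im,K,T=cam('side');crop(im,130,330,150,300,4,'pics/s3.png')
im,K,T=cam('wrist');cv2.imwrite('pics/w3.png',im)
E
```

```text
0.02627031936565378 [-0.37316093  0.0495348  -1.11754431] [0.41787516 0.11297913 0.18674369]
```

View pics/s3.png

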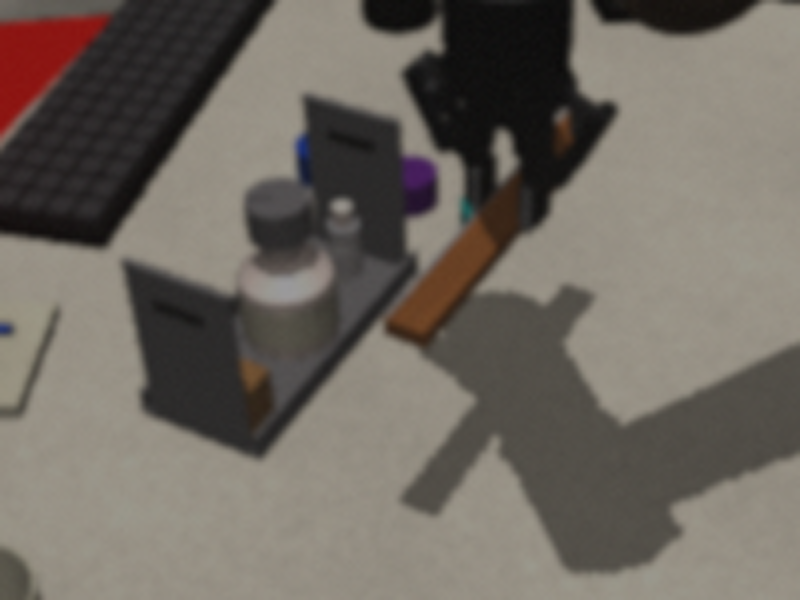

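View pics/w3.png

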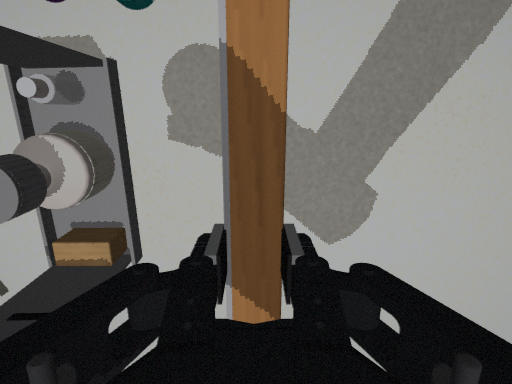

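The straightedge is held level. Lowering it to the desk.

>>> jog_arm(dp=[[15, 0, 0], [45, 0, 0], [80, 0, 0], [115, 0, 0], [145, 0, 0], [165, 0, 0], [175, 0, 0], [181, 0, 0]], twist=[0, 0, 0, 0, 0, 0, 0, 0], grip=[0, 0, 0, 0, 0, 0, 0, 0])

```text
time: 6.9
tool_pos: [0.42, 0.1133, 0.0054]
tool_rot: [[0.0, -0.225, -0.974], [-0.0, -0.974, 0.225], [-1.0, 0.0, -0.0]]
ft_force: [-0.2, -0.1, -1.4]
width: 0.0263
```

>>> jog_arm(dp=[[0, 0, 0], [1, 0, 0], [2, 0, 0], [2, 0, 0]], twist=[0, 0, 0, 0], grip=[0, 0, 0, 0])

```text
time: 7.4
tool_pos: [0.4196, 0.1132, 0.0041]
tool_rot: [[0.001, -0.225, -0.974], [0.0, -0.974, 0.225], [-1.0, -0.0, -0.0]]
ft_force: [-0.1, -0.3, -0.5]
width: 0.0261
```

>>> jog_arm(dp=[[1, 0, 0], [2, 0, 0], [2, 0, 0]], twist=[0, 0, 0], grip=[0, 0, 0])

```text
time: 7.78
tool_pos: [0.4195, 0.1132, 0.0023]
tool_rot: [[0.0, -0.225, -0.974], [-0.0, -0.974, 0.225], [-1.0, -0.0, -0.0]]
ft_force: [-2.1, -0.4, 6.1]
width: 0.0265
```

Contact at about 6 N. Releasing, then rising straight up.

>>> jog_arm(dp=[[0, 0, 0], [0, 0, 0], [0, 0, 0], [0, 0, 0], [0, 0, 0]], twist=[0, 0, 0, 0, 0], grip=[0.4, 0.7, 1, 1, 1])

```text
time: 8.4
tool_pos: [0.4194, 0.1131, 0.0018]
tool_rot: [[-0.0, -0.225, -0.974], [-0.0, -0.974, 0.225], [-1.0, 0.0, 0.0]]
ft_force: [0.2, 0.1, -0.3]
width: 0.0855
```

>>> jog_arm(dp=[[-10, 0, 0], [-40, 0, 0], [-90, 0, 0], [-145, 0, 0], [-190, 0, 0], [-215, 0, 0], [-225, 0, 0], [-225, 0, 0]], twist=[0, 0, 0, 0, 0, 0, 0, 0], grip=[1, 1, 1, 1, 1, 1, 1, 1])

```text
time: 9.4
tool_pos: [0.4192, 0.1131, 0.2269]
tool_rot: [[0.0, -0.225, -0.974], [0.001, -0.974, 0.225], [-1.0, -0.001, -0.0]]
ft_force: [0.1, -0.2, 1.2]
width: 0.0855
```

```bash
python3 - <<'E'
from h import *
s=get_state();print(s['time'],s['tool_pos'],s['tool_rot'].tolist() if hasattr(s['tool_rot'],'tolist') else s['tool_rot'],s['joint_positions'])
for n in('top','side'):
    im,K,T=cam(n);crop(im,*( (180,330,110,230) if n=='top' else (130,330,150,300)),4 if n=='side' else 5,f'pics/{n}4.png')
E
```

```text
9.4 [0.4192082  0.1130541  0.22688957] [[0.00022120278616209716, -0.2252724085330837, -0.9742957933928643], [0.0005724523107970188, -0.9742956290643396, 0.2252725005065523], [-0.9999998116838219, -0.0006075687830853681, -8.655919687102322e-05]] [ 6.40083285e-01  5.70646568e-02 -4.36778148e-01 -3.71495625e-04
 -1.07643423e+00 -8.67129798e-01]
```

View pics/top4.png

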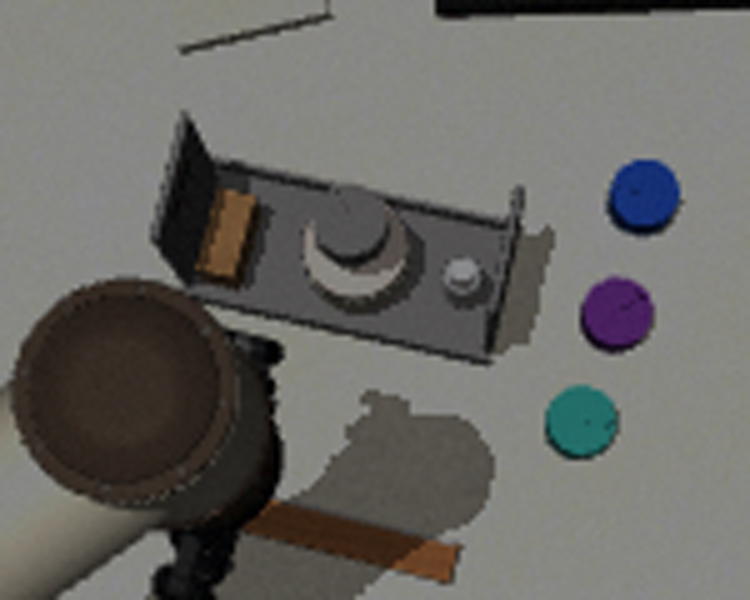

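View pics/side4.png

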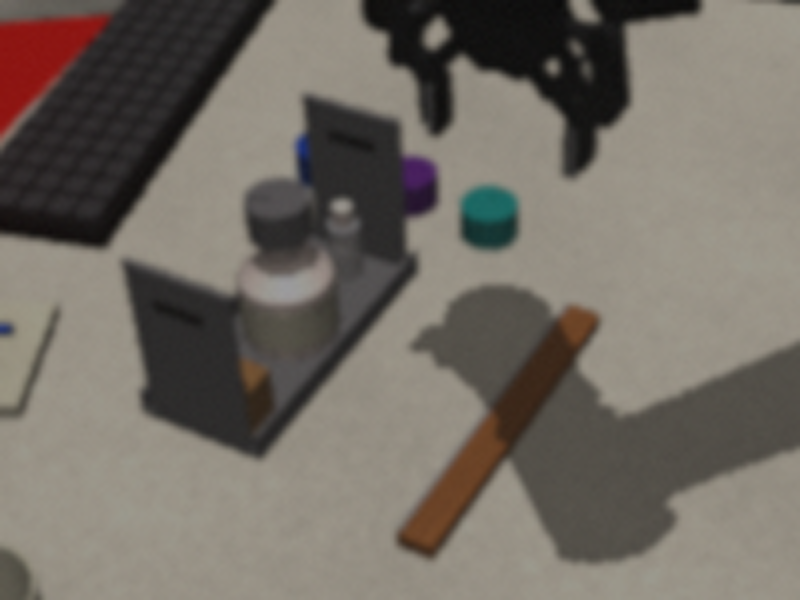

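The straightedge lies flat on the desk, clear of the carrier. The cap that fits is the grey one on the bottle neck, at top px (250.7,154.2) and side px (200,200). The blue, purple and turquoise caps are on the desk and are not it.

```bash
python3 - <<'E'
from h import *
it,Kt,Tt=cam('top'); i2,Ks,Ts=cam('side')
a=(180+354/5-.5,110+221/5-.5);b=(130+280/4-.5,150+200/4-.5)
P=cv2.triangulatePoints(Ks@np.linalg.inv(Ts)[:3],Kt@np.linalg.inv(Tt)[:3],np.array(b,float).reshape(2,1),np.array(a,float).reshape(2,1)).ravel();P=P[:3]/P[3]
print(P,plane(Kt,Tt,a,.129),plane(Ks,Ts,b,.129))
E
```

```text
[0.59882967 0.05839806 0.12542085] [0.59769717 0.0581198  0.129     ] [0.59696173 0.06262025 0.129     ]
```

>>> jog_arm(dp=[[0, 1, -12], [0, 3, -42], [0, 5, -82], [0, 7, -122], [0, 9, -157], [0, 11, -178], [0, 11.5, -186], [0, 11.5, -186]], twist=[0, 0, 0, 0, 0, 0, 0, 0], grip=[1, 1, 1, 1, 1, 1, 1, 1])

```text
time: 10.6
tool_pos: [0.5982, 0.0598, 0.226]
tool_rot: [[-0.001, -0.226, -0.974], [-0.0, -0.974, 0.226], [-1.0, 0.001, 0.001]]
ft_force: [-1.1, -0.4, -0.9]
width: 0.085
```

>>> jog_arm(dp=[[0, 0, 0]], twist=[0], grip=[1])

```text
time: 10.72
tool_pos: [0.5975, 0.0602, 0.2268]
tool_rot: [[-0.0, -0.225, -0.974], [-0.0, -0.974, 0.225], [-1.0, 0.0, 0.0]]
ft_force: [-0.2, 0.2, -0.3]
width: 0.085
```

```bash
python3 - <<'E'
from h import *
s=get_state();print(s['time'],s['tool_pos'],s['tool_rot'])
im,K,T=cam('wrist');cv2.imwrite('pics/w5.png',im);crop(im,190,320,90,240,4,'pics/w5c.png')
print(K@np.linalg.inv(T)[:3]@np.array([.598,.060,.129,1]))
E
```

```text
10.725 [0.59747981 0.06019948 0.22681008] [[-4.36006004e-04 -2.24633003e-01 -9.74443341e-01]
 [-1.56150010e-05 -9.74443431e-01  2.24633031e-01]
 [-9.99999905e-01  1.13157284e-04  4.21355542e-04]]
[63.49380317 47.73009705  0.25028794]
```

View pics/w5.png

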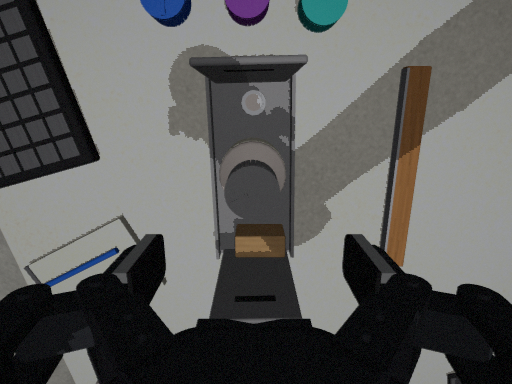

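View pics/w5c.png

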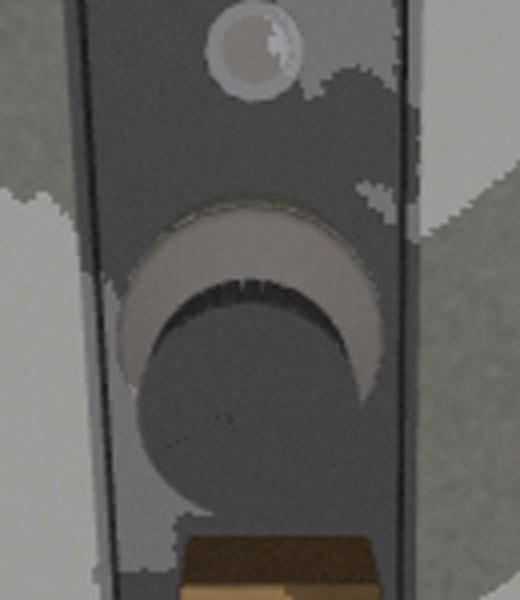

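```bash
python3 - <<'E'
from h import *
s=get_state();im,K,T=cam('wrist');R=np.array(s['tool_rot']);p=np.array(s['tool_pos'])
g=im[90:240,190:320].astype(float);g=np.clip((g-20)*3,0,255).astype(np.uint8);cv2.imwrite('pics/w5e.png',cv2.resize(g,None,fx=4,fy=4,interpolation=cv2.INTER_CUBIC))
for c in((252.1-.3,192.2-.3),):
    P=plane(K,T,c,.129);print(P,R.T@(P-p)*1000)
# predicted rim
for c in np.linspace(0,2*np.pi,8,endpoint=False):
    P=plane(K,T,(251.8,191.9),.129)+.0235*np.array([np.cos(c),np.sin(c),0]);print(((proj(K,T,P)-[190,90])*4).round(0),end=' ')
E
```

```text
[0.59986354 0.06085307 0.129     ] [98.06231283 -1.05134205 -2.18507581]
[139. 432.] [190. 497.] [272. 510.] [341. 464.] [356. 383.] [307. 315.] [221. 301.] [151. 350.]
```

View pics/w5e.png

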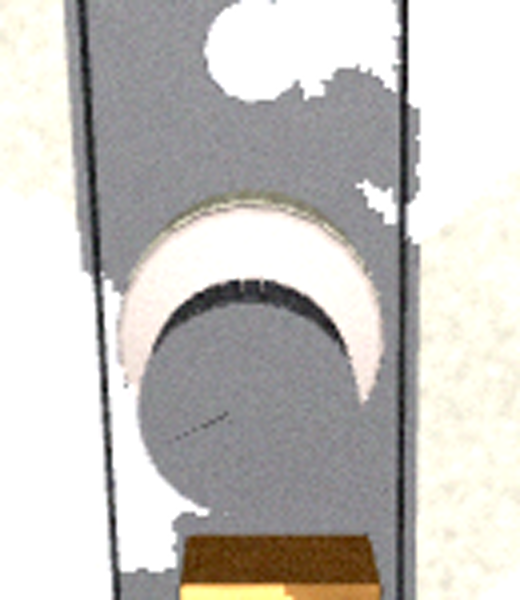

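The wrist crop shows the cap's top disc at about (252,192), 56 px across, which is 47 mm as expected. I'll centre on it, then look again turned 60° to cancel the calibration offset.

>>> jog_arm(dp=[[0, -1.2, -2], [0, -1.2, -2], [0, -1.2, -2], [0, -1.2, -2], [0, -1.2, -2], [0, -1.2, -2], [0, -1.2, -2], [0, -1.2, -2]], twist=[-8, -18, -28, -38, -48, -56, -60, -60], grip=[1, 1, 1, 1, 1, 1, 1, 1])

```text
time: 11.82
tool_pos: [0.5999, 0.0611, 0.2273]
tool_rot: [[0.001, 0.731, -0.682], [0.0, -0.682, -0.731], [-1.0, 0.0, -0.001]]
ft_force: [0.3, 0.9, 0.2]
width: 0.0857
```

```bash
python3 - <<'E'
from h import *
s=get_state();im,K,T=cam('wrist');R=np.array(s['tool_rot']);p=np.array(s['tool_pos'])
print(s['time'],p,R,s['joint_positions'])
g=im[110:260,180:330].astype(float);g=np.clip((g-20)*3,0,255).astype(np.uint8)
g=cv2.resize(g,None,fx=4,fy=4,interpolation=cv2.INTER_CUBIC)
q=[]
for c in np.linspace(0,2*np.pi,36,endpoint=False):
    P=np.array([.5996,.0605,.129])+.0235*np.array([np.cos(c),np.sin(c),0]);u=((proj(K,T,P)+.5-[180,110])*4).round().astype(int);cv2.circle(g,tuple(int(v) for v in u),1,(0,0,255),-1)
cv2.imwrite('pics/w6e.png',g);cv2.imwrite('pics/w6.png',im)
E
```

```text
11.825 [0.59994767 0.06108478 0.22728461] [[ 5.76978706e-04  7.31162252e-01 -6.82203362e-01]
 [ 2.27696401e-04 -6.82203554e-01 -7.31162266e-01]
 [-9.99999808e-01  2.66529807e-04 -5.60099937e-04]] [ 3.69655227e-01  3.49929833e-01 -5.52841548e-02 -4.19802097e-06
 -1.16496207e+00  4.50370614e-01]
```

View pics/w6e.png

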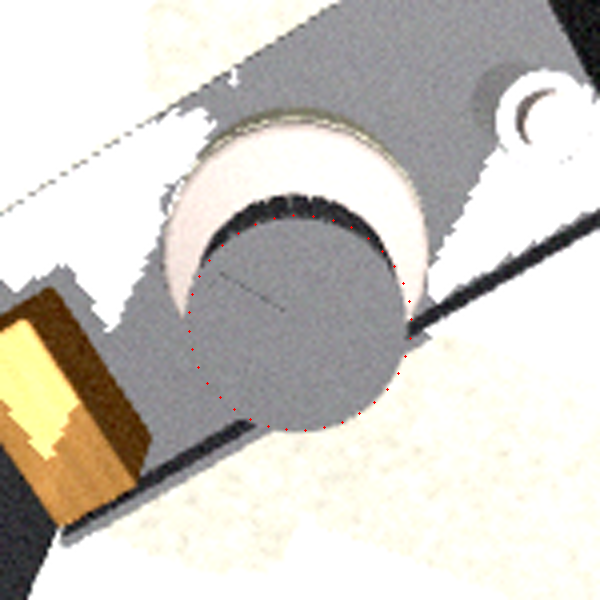

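The prediction (red dots) fits the disc in the turned view, so the cap centre is (0.5996, 0.0605). Turning back and descending over the cap.

>>> jog_arm(dp=[[0, 0, 0.6], [0, 0, 0.6], [10, 0, 0.6], [25, 0, 0.6], [45, 0, 0.6], [60, 0, 0.6], [68, 0, 0.6], [70, 0, 0.6]], twist=[8, 18, 28, 38, 48, 56, 60, 60], grip=[1, 1, 1, 1, 1, 1, 1, 1])

```text
time: 12.88
tool_pos: [0.5995, 0.0604, 0.1563]
tool_rot: [[-0.001, -0.225, -0.974], [-0.0, -0.974, 0.225], [-1.0, 0.001, 0.001]]
ft_force: [-0.4, -0.5, 0.3]
width: 0.0854
```

>>> jog_arm(dp=[[4, 0, 0], [14, 0, 0], [24, 0, 0], [30, 0, 0], [32, 0, 0], [32, 0, 0]], twist=[0, 0, 0, 0, 0, 0], grip=[1, 1, 1, 1, 1, 1])

```text
time: 13.62
tool_pos: [0.6, 0.0603, 0.1247]
tool_rot: [[-0.0, -0.225, -0.974], [-0.0, -0.974, 0.225], [-1.0, 0.0, 0.0]]
ft_force: [0.4, -0.4, -1.1]
width: 0.0854
```

>>> jog_arm(dp=[[5, 0, 0], [14, 0, 0], [22, 0, 0], [26, 0, 0], [27, 0, 0], [27, 0, 0]], twist=[0, 0, 0, 0, 0, 0], grip=[1, 1, 1, 1, 1, 1])

```text
time: 14.38
tool_pos: [0.6001, 0.0604, 0.0979]
tool_rot: [[0.0, -0.225, -0.974], [-0.0, -0.974, 0.225], [-1.0, -0.0, -0.0]]
ft_force: [0.4, 0.2, 0.7]
width: 0.0854
```

>>> jog_arm(dp=[[0, 0, 0], [0, 0, 0], [0, 0, 0], [0, 0, 0], [0, 0, 0], [0, 0, 0]], twist=[0, 0, 0, 0, 0, 0], grip=[0.7, 0.5, 0.2, 0, 0, 0])

```text
time: 15.12
tool_pos: [0.5999, 0.0604, 0.0983]
tool_rot: [[0.0, -0.225, -0.974], [0.0, -0.974, 0.225], [-1.0, -0.0, -0.0]]
ft_force: [-2.6, 0.1, 5.6]
width: 0.0462
```

```bash
python3 - <<'E'
from h import *
s=get_state();print(s['time'],s['width'],s['ft_force'],s['wrist_torque'])
im,K,T=cam('side');crop(im,150,300,110,260,4,'pics/s7.png')
im,K,T=cam('wrist');g=np.clip((im.astype(float)-10)*3,0,255).astype(np.uint8);cv2.imwrite('pics/w7.png',g)
E
```

```text
15.125 0.04619281869521724 [-2.56284568  0.10870735  5.55406438] [0.13044058 0.69499386 0.04692003]
```

View pics/s7.png

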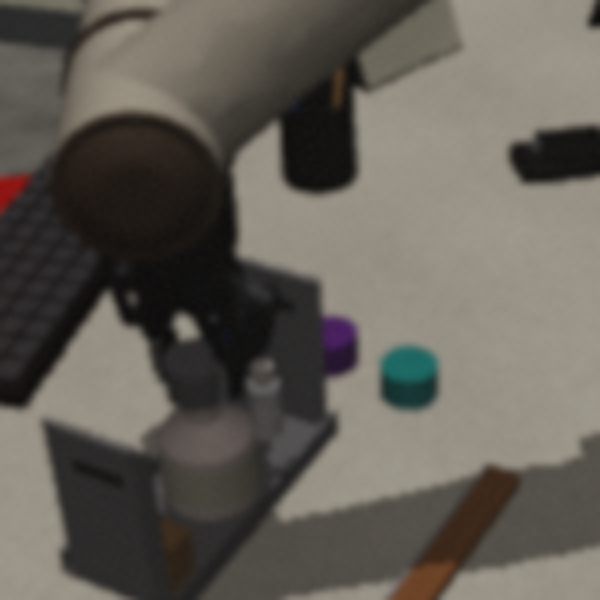

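View pics/w7.png

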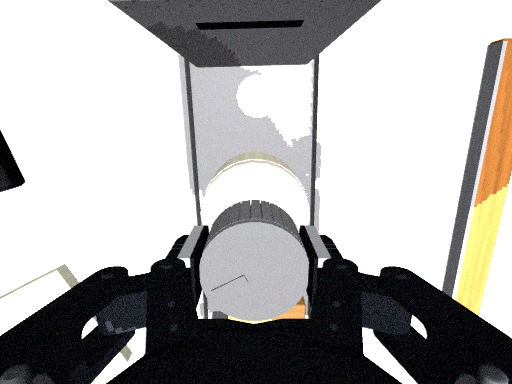

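The pads sit symmetrically on the cap at (200,265) and (313,265), with a width of 46 mm. Pressing down.

>>> jog_arm(dp=[[1, 0, 0], [2, 0, 0], [3, 0, 0], [4, 0, 0], [5, 0, 0], [5, 0, 0]], twist=[0, 0, 0, 0, 0, 0], grip=[0, 0, 0, 0, 0, 0])

```text
time: 15.98
tool_pos: [0.5999, 0.0604, 0.0943]
tool_rot: [[0.001, -0.225, -0.974], [-0.0, -0.974, 0.225], [-1.0, 0.0, -0.001]]
ft_force: [-4.6, -0.2, 10.4]
width: 0.0459
```

>>> jog_arm(dp=[[0.7, 0, 0], [1.2, 0, 0], [1.5, 0, 0], [1.5, 0, 0]], twist=[0, 0, 0, 0], grip=[0, 0, 0, 0])

```text
time: 16.48
tool_pos: [0.5999, 0.0604, 0.0931]
tool_rot: [[0.001, -0.224, -0.975], [-0.0, -0.975, 0.224], [-1.0, 0.0, -0.001]]
ft_force: [-5.7, 0.5, 11.0]
width: 0.0461
```

>>> jog_arm(dp=[[0, 0, 0], [0, 0, 0], [0, 0, 0], [0, 0, 0], [0, 0, 0], [0, 0, 0], [0, 0, 0], [0, 0, 0]], twist=[-3, -8, -13, -18, -23, -28, -30, -30], grip=[0, 0, 0, 0, 0, 0, 0, 0])

```text
time: 17.48
tool_pos: [0.6019, 0.0614, 0.0938]
tool_rot: [[0.005, 0.294, -0.956], [0.001, -0.956, -0.294], [-1.0, 0.0, -0.006]]
ft_force: [-2.5, 2.5, 10.9]
width: 0.0459
```

```bash
python3 - <<'E'
from h import *
s=get_state();print(s['time'],s['tool_pos'],s['width'],s['ft_force'],s['wrist_torque'])
im,K,T=cam('wrist');g=np.clip((im.astype(float)-10)*3,0,255).astype(np.uint8);cv2.imwrite('pics/w8.png',g)
E
```

```text
17.475 [0.60192015 0.06135955 0.09381147] 0.045875413305962676 [-2.46784215  2.51536408 10.86427204] [ 0.72317928  0.73226545 -0.04539959]
```

View pics/w8.png

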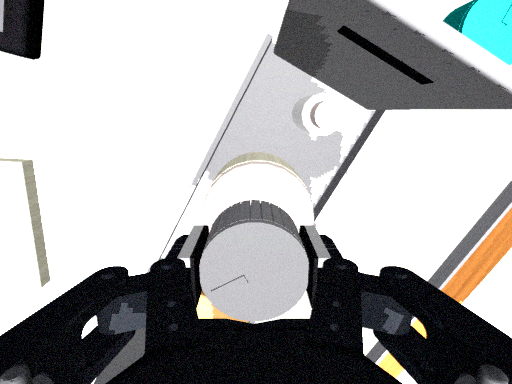

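The cap's mark at (243,277) kept its place between the pads, so the cap is turning with the gripper. Continuing.

>>> jog_arm(dp=[[0.5, 0, 0], [0.5, 0, 0], [0.5, 0, 0], [0.5, 0, 0], [0.5, 0, 0], [0.5, 0, 0], [0.5, 0, 0], [0.5, 0, 0]], twist=[-3, -8, -13, -18, -23, -28, -31, -31], grip=[0, 0, 0, 0, 0, 0, 0, 0])

```text
time: 18.52
tool_pos: [0.6021, 0.0612, 0.0935]
tool_rot: [[0.006, 0.744, -0.668], [0.001, -0.668, -0.744], [-1.0, 0.004, -0.005]]
ft_force: [-2.3, 2.1, 11.3]
width: 0.0459
```

```bash
python3 - <<'E'
from h import *
s=get_state();print(s['time'],s['tool_pos'],s['width'],s['ft_force'],s['wrist_torque'])
im,K,T=cam('wrist');g=np.clip((im.astype(float)-10)*3,0,255).astype(np.uint8);cv2.imwrite('pics/w9.png',g)
E
```

```text
18.525 [0.60213581 0.06124777 0.0934866 ] 0.045909918406520145 [-2.29978682  2.12370809 11.27868529] [ 0.51680426  0.56417629 -0.02755037]
```

View pics/w9.png

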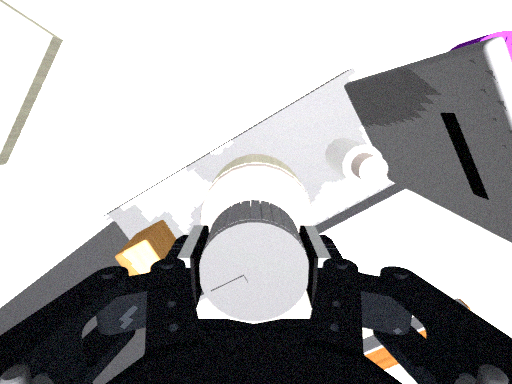

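The cap has turned about 61° with the gripper, which is inside the free window. Lifting straight up.

>>> jog_arm(dp=[[-2, 0, 0], [-5, 0, 0], [-9, 0, 0], [-14, 0, 0], [-19, 0, 0], [-22, 0, 0], [-22, 0, 0]], twist=[0, 0, 0, 0, 0, 0, 0], grip=[0, 0, 0, 0, 0, 0, 0])

```text
time: 19.45
tool_pos: [0.5998, 0.0603, 0.1128]
tool_rot: [[-0.0, 0.743, -0.669], [-0.0, -0.669, -0.743], [-1.0, -0.0, 0.0]]
ft_force: [-0.1, 0.2, -0.9]
width: 0.0457
```

It came free, with no force on the tool.

>>> jog_arm(dp=[[-5, 0, 0], [-15, 0, 0], [-28, 0, 0], [-42, 0, 0], [-54, 0, 0], [-62, 0, 0], [-65, 0, 0], [-65, 0, 0]], twist=[0, 0, 0, 0, 0, 0, 0, 0], grip=[0, 0, 0, 0, 0, 0, 0, 0])

```text
time: 20.45
tool_pos: [0.5998, 0.0604, 0.1777]
tool_rot: [[-0.0, 0.743, -0.669], [0.0, -0.669, -0.743], [-1.0, -0.0, 0.0]]
ft_force: [-0.0, 0.1, -0.1]
width: 0.0459
```

>>> jog_arm(dp=[[0, 0, 0], [0, 0, 0], [0, 0, 0]], twist=[0, 0, 0], grip=[0, 0, 0])

```text
time: 20.82
tool_pos: [0.5998, 0.0603, 0.1775]
tool_rot: [[-0.001, 0.743, -0.669], [-0.0, -0.669, -0.743], [-1.0, -0.0, 0.0]]
ft_force: [-0.3, -0.2, -0.1]
width: 0.0459
```

```bash
python3 - <<'E'
from h import *
s=get_state();print(s['time'],s['tool_pos'],s['width'],s['ft_force'],abs(s['qvel']).max())
im,K,T=cam('wrist');g=np.clip((im.astype(float)-10)*3,0,255).astype(np.uint8);cv2.imwrite('pics/w10.png',g)
im,K,T=cam('side');cv2.imwrite('pics/s10.png',cv2.resize(im[110:310,100:350],None,fx=3,fy=3))
E
```

```text
20.825 [0.59981434 0.0603266  0.17753585] 0.04591045320146573 [-0.27597634 -0.16712366 -0.10003407] 0.0022017247124793385
```

View pics/w10.png

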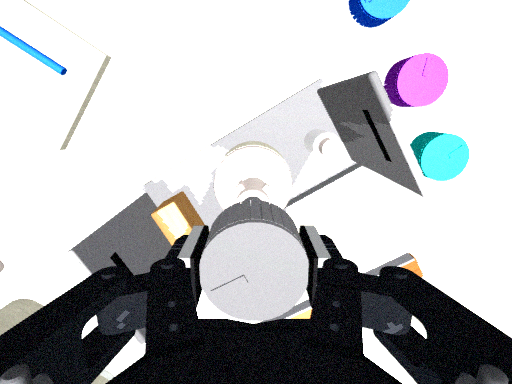

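View pics/s10.png

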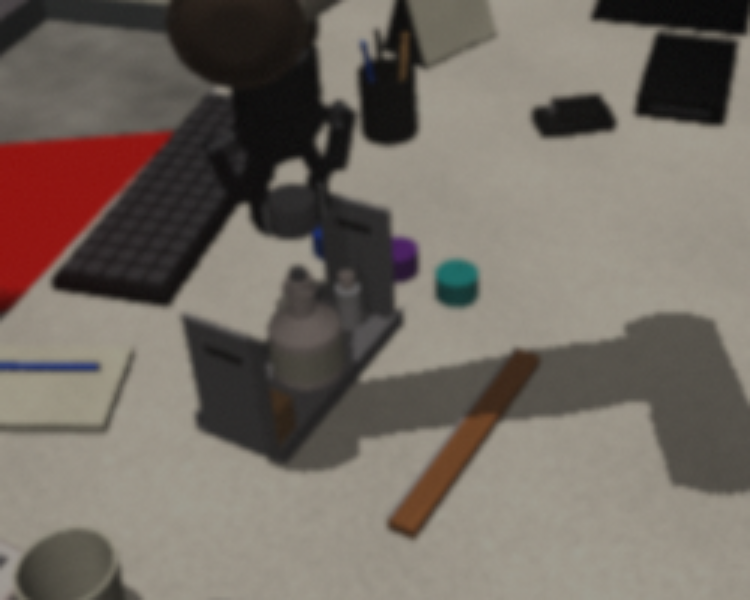

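The cap is held level and clear above the open neck, with the straightedge flat on the desk. Handing in.

```bash
python3 -c "
from bench import *
print(sign_off())"
```

```text
the job is handed in; nothing more can be done
None
```

I moved the straightedge to the desk, opened the bottle, and handed in with the cap held above it. The job was handed in at about 21 s of the 54 s allowed; no verdict was reported.

- **Straightedge:** I lifted it off the carrier and lowered it onto the open desk on the robot side, at about (0.42, 0.11). I opened the jaws only once it touched the desk at about 6 N. Later pictures show it lying flat, well clear of both the carrier and the gripper.
- **Cap:** I pressed it down about 5 mm at about 11 N, turned it 61° counter-clockwise while down, and lifted it straight up.
- **Last checks:**
  - The cap is level between the pads, at a width of 45.9 mm, and about 79 mm above where it sat. It is over the bottle's axis within about 1 mm by the tool position.
  - The arm is still and the outside force is close to zero. The side view shows bare neck below the cap, so it is not touching the bottle.
  - The pictures show no sign that anything else on the desk moved, but I did not measure those positions.
- **Small disagreements:**
  - The gripper read about 1 to 1.5 mm narrower than the stated sizes on both objects.
  - The tool shifted about 2 mm sideways during the twist, then came back once the cap was free.

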